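Find the pipe end that the radius leaf fits

ROBOT

A 6-joint arm with a two-finger parallel gripper is mounted at the origin on a cart in front of the work surface, level with it; the furniture and walls round the work are solid. World frame = base frame: x ahead of the robot, y to its left, z up, the work surface at z = 0. Lengths are in mm, angles in rad, forces in N, time in s.
With the tool pointing down it reaches from about 250 to 775 mm from the base axis. Payload 4 kg.
Tool frame: the origin (TCP) lies midway between the tips of the shut fingers; the grasp point (between the pads) lies 19 mm behind it; z points along the fingers, y is the line along which they close (so a half turn about z gives the same grasp; the last joint's range is limited). The gripper opens to 85 mm and grips with 20 to 120 N. Pads are 22 mm wide; open, the fingers measure 114 mm over their backs; the gripper's body (76 mm by 85 mm) begins 54 mm behind the grasp point. The pads swing forward as they close: fully open they stand 13 mm farther back than shut.
Start: joints at [-1.285, 0.087, 1.371, -0, 1.684, -0.103], TCP at [208.491, -508.969, 231.341] pointing down, gripper open.
Joint ranges: [-3.1, 3.1], [-0.76, 2.03], [0.27, 2.55], [-1.08, 4.22], [0.17, 2.65], [-2.57, 2.57]. Speed limits (rad/s): [2.79, 2.79, 3.14, 3.14, 3.14, 3.14].

INTERFACE

Orientations are given as [roll, pitch, yaw] about the fixed x, y, z axes, in that order (R = Rz(yaw) Ry(pitch) Rx(roll)).
In Python, from station import ctrl, vision gives the robot as it stands. The module is installed in compiled form; this text tells all that it offers.
- The arm moves only by the shell command python3 -m crank 'ROWS' [OPENING] [FORCE]. ROWS is JSON, a list of rows, each a list of 2 entries, a list of its own where there are three numbers: the shift along the tool's x, y, z as a fraction of full scale, then the turn, a rotation vector about the tool's x, y, z as a fraction of full scale. A call has 1 to 20 rows; each row is the pose to reach, as a shift and turn from the pose commanded when the call began, along the tool's axes at that moment; what a row does not reach only later rows make up. Full scale, the value 1, is 1 m for a shift and 1.5 rad for a turn. A row lasts 1/12 s, in which the tool goes at most 41.7 mm and 7.16 degrees, less where a joint would pass 70% of its speed; a pose out of reach is approached as far as the arm can. A call with a number of a shift or a turn outside -1 to 1 is refused whole. A call with a gripper value outside its range is refused whole. OPENING is the opening, from 0 (shut) to 1 (fully open), set as the call begins (- or left out, the last holds). The fingers move at their own pace and stop on an object; FORCE is the grip in N (left out, the last holds). Time passes only in rows, so rows that repeat a pose let the fingers close. It gives the time, the measured TCP pose, the force, the opening and the grip force at its end, in the units of the state.
- ctrl.read_state(): the state, without advancing time (a new reading comes with each control period).
- vision.capture(name): name is "scene" or "side" or "wrist"; returns the picture (420x560x3 uint8, blue, green, red); there is no depth.
- vision.calibration(name): a dict with "K" (3x3 intrinsics, pixels), "pose" (4x4, takes a point from camera to world coordinates); the wrist camera has in their place "tool_from_camera" (4x4, takes a point from camera to tool coordinates, whose origin is the TCP and whose axes are the flange's). Camera axes: x right, y down, z forward; pixel columns grow to the right and rows downward; lengths in mm; the calibration is good to about 2 mm. A picture is of the moment at which its call begins: read the wrist's pose just before it. calibration takes no time and is no camera call.
- ctrl.close_job(): hands the job in; it is judged then, once.
The state is a dict: "t": time; "joint_pos": joint angles; "joint_vel": joint speeds; "joint_torque": joint torques, N m; "position": TCP position; "eef_rot": TCP orientation; "contact_force": force on the tool from outside, world axes, zero at the start; "torque": the same for the moment, N m; "gripper_width": finger opening in mm; "grasp_force": force on a finger pad.
Only numpy, scipy, OpenCV 4.12 (cv2) and the standard library are available. Lean on these libraries where they do the work, as an engineer would, in place of code of your own. Each camera call takes 0.05 s, during which the arm holds its last target. There are 200 camera calls.

TASK

Pick up the metal radius leaf by its upright handle and touch its hollow end gently to the fronts of the three pipe ends on the wooden board, to find the one it fits snugly, without rocking or a gap. Press it lightly home on that pipe, square to the board, swivel it at least 15 degrees round the pipe to one side while it stays pressed on, then swivel it back square and leave it standing on the worktop, fully home against that pipe. Push no pipe hard, and leave the other things alone.

Things in the scene. Friction and masses are not known exactly. Their poses are not given: they have to be found in the camera images.
- leaf_grip (a point): Handle of the loose radius leaf: black upright bar on a flat metal plate, 14 mm thick across the leaf's y, 30 mm along its x, from 18 to 78 mm above the leaf's underside; take it from above across the 14 mm. This point is on its axis, 55 mm above the underside. Axes as the leaf's. The leaf starts standing on the worktop, right of the board; 175 to 325 g.
- leaf: Whole leaf: metal plate 18 mm thick, 51 mm wide, from x = -24 to +42 mm, hollow (concave) end to +x; the bulging end to -x is not used; z up. Origin under the handle, on the underside. The hollow is an upright arc of radius 24 mm spanning 60 degrees to either side: its deepest point is at x = +30 mm, its two horns end at x = +42, y = +-21 mm.
- leaf_arc (a point): Centre of the leaf's hollow arc: 54 mm from the handle's axis along the leaf's +x, 10 mm above the underside. Home on the pipe that fits, it lies on that pipe's axis (in the rules: fit_axis; pipe_s, pipe_m, pipe_l are the 42, 48 and 54 mm pipes, whose poses are not given).
- board: Fixed wooden strip, 220 mm long along its y, 75 mm high, its front face 48 mm behind the line of pipe axes. +x points away from the robot: the leaf is pushed on along it. Origin on the worktop, on the line of the pipe axes, half-way along. Three upright white pipe ends stand before it, diameters 42, 48 and 54 mm, in an order that is not told. The leaf fits the 48 mm one.
- place_1 (a point): Nominal axis of the leftmost (+y) pipe, 10 mm above the worktop, axes as the board's. All pipes are 63 mm high, held from behind on rubber-mounted stubs: each gives by 0.2 mm per newton in any level direction (8 mm at most) and springs back. A pipe's true axis is up to 6 mm left or right (board's y, not told) of its nominal one, but exactly on the line x = 0.
- place_2 (a point): The same for the middle pipe, 85 mm from its neighbours. Centred on an unloaded pipe, the leaf's arc centre stops at board x = 0 on the 48 mm pipe; 3 mm beyond (+x) on the 42 mm one, touching only in its middle; 5 mm short on the 54 mm one, on its horns.
- place_3 (a point): The same for the rightmost (-y) pipe. The pipes reach down to 1 mm over the bare worktop, with nothing in front of them, so the leaf may slide on the worktop or be held a few mm above it.
- salt_shaker: Bystander, leave alone: salt shaker, 44 mm wide, 90 high, left of the board; origin at the centre of its underside
- egg_timer: Bystander, leave alone: round kitchen timer, 64 mm wide, 50 high, behind the board; origin at the centre of its underside
- espresso_cup: Bystander, leave alone: small espresso cup, 60 x 83 mm, 49 high, in front of the coffee machine; origin at the centre of its underside
- chocolate_bar: Bystander, leave alone: flat chocolate bar, 52 x 150 x 12 mm, front right; origin at the centre of its underside
Mind the look-alikes: they are no part of the job. Of the things that look like the board, the larger one is meant.

How it is judged (in metres and radians):
On the way, in this order (a step that is already met when the one before it is completed fails the run):
1. the leaf is pressed lightly home on the 48 mm pipe, square to the board within 5 degrees: contact force 1.5 to 15 N, arc centre within 2.5 mm of the pipe's place axis (contact force between leaf and pipe_m between 1.5 and 15 N and horizontal distance between leaf_arc and fit_axis below 0.0025 m and angle between the x axis of leaf and the x axis of board, either way round below 0.09 rad), for 0.3 s.
2. still pressed on (1 to 15 N, centre within 3 mm), the leaf is swivelled at least 12 degrees to one side (contact force between leaf and pipe_m between 1 and 15 N and horizontal distance between leaf_arc and fit_axis below 0.003 m and angle between the x axis of leaf and the x axis of board, either way round above 0.21 rad), for 0.1 s.
3. still pressed on, it is swivelled back square within 5 degrees (contact force between leaf and pipe_m between 0.5 and 15 N and horizontal distance between leaf_arc and fit_axis below 0.003 m and angle between the x axis of leaf and the x axis of board, either way round below 0.09 rad), for 0.1 s.
At the end, for the whole second after the job is handed in: The leaf stands upright and still on the worktop, released, home against the 48 mm pipe (its arc centre within 2.2 mm of that pipe's axis) and square to the board within 5 degrees (horizontal distance between leaf_arc and fit_axis below 0.0022 m and angle between the x axis of leaf and the x axis of board, either way round below 0.09 rad and angle between leaf's own z axis and vertical below 0.05 rad and height (world z) of leaf below 0.002 m and linear speed of leaf below 0.01 m/s); the robot touches nothing.
It fails at once if the leaf pushes a pipe with more than 25 N (contact force between leaf and pipe_s above 25 N or contact force between leaf and pipe_m above 25 N or contact force between leaf and pipe_l above 25 N).
It fails at once if a pipe is pushed by the gripper or arm with more than 5 N (contact force between any of the arm, the fingers and pipe_s above 5 N or contact force between any of the arm, the fingers and pipe_m above 5 N or contact force between any of the arm, the fingers and pipe_l above 5 N).
It fails at once if a bystander is shifted by more than 15 mm (distance of any of salt_shaker, egg_timer, espresso_cup, chocolate_bar from where it was at the start of the episode above 0.015 m).
It also fails if it takes over 72 s, if anything falls off the work surface, if the arm or the gripper's body presses on something with over 40 N, if the wrist force passes 120 N, or if a joint passes its speed limit or range.

## Working session

There is one attempt and no reset: what is moved stays moved. The work goes in short steps, Python scripts to look and compute and a shell command to move; the robot and the scene stay as the last step left them, time stands still between calls to the robot, and variables do not carry over. Pictures are saved under pics/ and viewed, at most 10 in all, crops included, and the job is handed in when it is done.

```bash
mkdir -p pics; python3 - <<'E'
from station import ctrl, vision
import cv2
s=ctrl.read_state();print(s)
for n in("scene","side"):
    c=vision.calibration(n);print(n,c)
    im=vision.capture(n);cv2.imwrite(f"pics/{n}0.png",im)
print(vision.calibration("wrist"))
E
```

```text
{'t': 0.0, 'joint_pos': array([-1.28510032e+00,  8.79534260e-02,  1.37226883e+00, -4.54330959e-06,
        1.68361270e+00, -1.03106664e-01]), 'joint_vel': array([-2.50818193e-03, -7.19446399e-04,  1.84360448e-04, -8.70952696e-05,
       -4.95997517e-04, -1.36130098e-03]), 'joint_torque': array([-7.82736879e-04, -3.51861691e+01, -3.13276112e+01, -8.63576133e-05,
        1.07801874e-02,  7.25469135e-06]), 'position': array([ 208.34209527, -508.46592318,  230.13260555]), 'eef_rot': array([-3.13936180e+00, -2.26294497e-04,  3.88801910e-01]), 'contact_force': array([-0.09332241, -0.13715555,  0.88744609]), 'torque': array([ 0.02543684,  0.01175167, -0.02886749]), 'grasp_force': 0.0, 'gripper_width': 85.63186542373019}
scene {'K': array([[423.74980315,   0.        , 277.9858392 ],
       [  0.        , 423.74980315, 206.38035873],
       [  0.        ,   0.        ,   1.        ]]), 'pose': array([[ 8.85677576e-01, -2.55183157e-01,  3.87887597e-01,
        -7.29480460e+01],
       [-4.64218257e-01, -4.70936332e-01,  7.50146906e-01,
        -9.70129825e+02],
       [-8.75449329e-03, -8.4445
[... 478 characters left out ...]
+03],
       [-1.50120684e-02, -5.75104757e-01, -8.17942025e-01,
         1.26317718e+03],
       [ 0.00000000e+00,  0.00000000e+00,  0.00000000e+00,
         1.00000000e+00]])}
{'K': array([[313.37252705,   0.        , 277.87625633],
       [  0.        , 313.37252705, 213.7480333 ],
       [  0.        ,   0.        ,   1.        ]]), 'tool_from_camera': array([[ 1.42043291e-03, -9.59697827e-01, -2.81030359e-01,
         7.25024934e+01],
       [ 9.99998492e-01,  1.08231151e-03,  1.35835417e-03,
        -4.87934592e-01],
       [-9.99447157e-04, -2.81031864e-01,  9.59697917e-01,
        -1.42810529e+02],
       [ 0.00000000e+00,  0.00000000e+00,  0.00000000e+00,
         1.00000000e+00]])}
```

View pics/scene0.png

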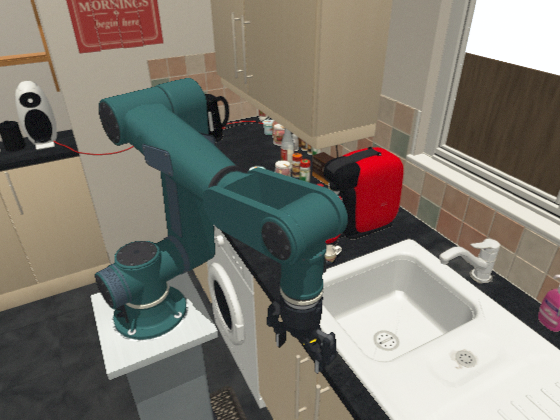

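View pics/side0.png

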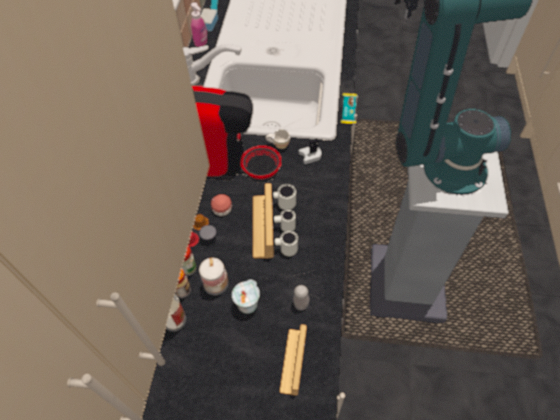

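The side view shows the board at about (263,222), with pipes near (287,197), (288,219) and (289,243). The leaf is at about (311,152). The look-alike strip is at (294,360). I'll enlarge this area.

```bash
cat > h.py <<'E'
import numpy as np, cv2
from station import ctrl, vision
from scipy.spatial.transform import Rotation as R
def pix2w(name,uv,z,T=None):
    c=vision.calibration(name)
    T=c["pose"] if T is None else T
    d=T[:3,:3]@np.linalg.solve(c["K"],[uv[0],uv[1],1.]); o=T[:3,3]
    return o+d*(z-o[2])/d[2]
def wristT(s=None):
    s=s or ctrl.read_state(); W=np.eye(4)
    W[:3,:3]=R.from_euler('xyz',s["eef_rot"]).as_matrix(); W[:3,3]=s["position"]
    return W@vision.calibration("wrist")["tool_from_camera"]
E
python3 - <<'E'
import cv2
im=cv2.imread("pics/side0.png")[130:265,225:345]
cv2.imwrite("pics/c1.png",cv2.resize(im,None,fx=4.4,fy=4.4,interpolation=cv2.INTER_CUBIC))
E
```

```text
(no output)
```

View pics/c1.png

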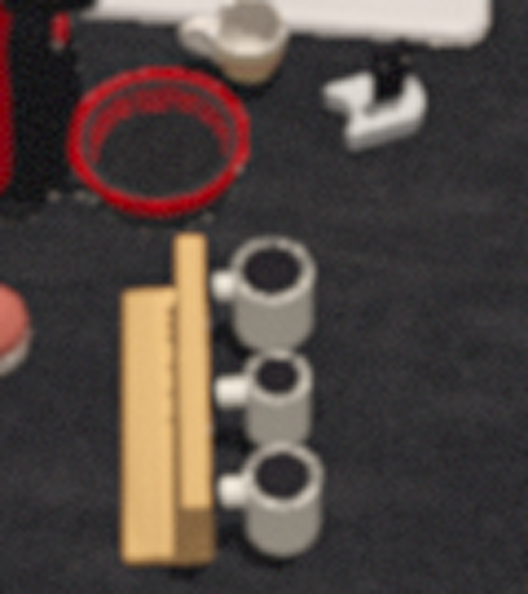

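The crop gives these rim sizes:

| Pipe | Centre in crop | Width (px) |
|---|---|---|
| Right (-y) | (273,270) | 86 |
| Middle | (278,377) | 66 |
| Left (+y) | (284,475) | 80 |

So the right pipe looks like the 54, the middle the 42 and the left the 48. The leaf's handle top is at about (390,58), with its hollow facing image left (+x) at about (340,105).

```bash
python3 - <<'E'
from h import *
f=lambda u,v,z:pix2w("side",(225+u/4.4-.4,130+v/4.4-.4),z)[:2].round(1)
for n,a in dict(pR=(273,270,63),pM=(278,377,63),pL=(284,475,63),boardtopR=(207,236,75),boardtopL=(211,505,75),handle=(391,55,78),horn1=(326,92,18),horn2=(347,130,18)).items(): print(n,f(*a))
s=ctrl.read_state();print(R.from_euler('xyz',s["eef_rot"]).as_matrix().round(3))
E
```

```text
pR [541.4 197. ]
pM [527.8 286.2]
pL [515.2 362.6]
boardtopR [589.7 181.2]
boardtopL [558.5 397.2]
handle [475.3   0.6]
horn1 [524.5 -10.9]
horn2 [504.8  25.7]
[[ 0.925  0.379 -0.001]
 [ 0.379 -0.925  0.002]
 [ 0.    -0.002 -1.   ]]
```

```bash
python3 -m crank '[[[0.44,-0.37,0],[0,0,0]],[[0.44,-0.37,0],[0,0,0]],[[0.44,-0.37,0],[0,0,0]],[[0.44,-0.37,0],[0,0,0]],[[0.44,-0.37,0],[0,0,0]],[[0.44,-0.37,0],[0,0,0]],[[0.44,-0.37,0],[0,0,0]],[[0.44,-0.37,0],[0,0,0]],[[0.44,-0.37,0],[0,0,0]],[[0.44,-0.37,0],[0,0,0]],[[0.44,-0.37,0],[0,0,0]],[[0.44,-0.37,0],[0,0,0]],[[0.44,-0.37,0],[0,0,0]],[[0.44,-0.37,0],[0,0,0]],[[0.44,-0.37,0],[0,0,0]],[[0.44,-0.37,0],[0,0,0]],[[0.44,-0.37,0],[0,0,0]],[[0.44,-0.37,0],[0,0,0]]]' 1 30
python3 - <<'E'
from h import *
s=ctrl.read_state();np.save("T1.npy",wristT(s));cv2.imwrite("pics/w1.png",vision.capture("wrist"))
E
```

```text
t: 1.6
position: [474.9, -0.8, 231.1]
eef_rot: [3.141, 0.001, 0.387]
contact_force: [1.1, -0.5, -0.2]
gripper_width: 85.6
grasp_force: 0.0
```

View pics/w1.png

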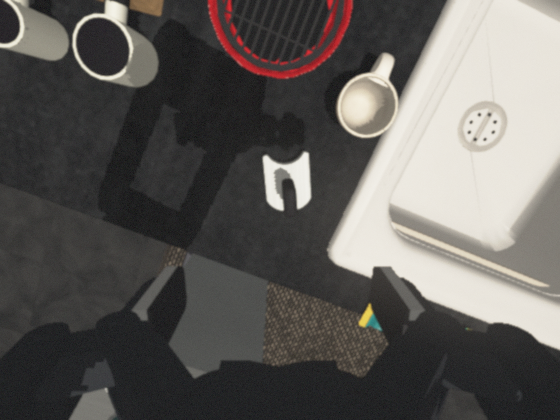

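The leaf is almost aligned with the tool. Its horns are at (264,157) and (309,154), and the handle top is at about (291,206). The cup at (368,103) is clear of the fingers.

```bash
python3 - <<'E'
from h import *
im=cv2.imread("pics/w1.png")[130:230,230:350]
cv2.imwrite("pics/c2.png",cv2.resize(im,None,fx=6,fy=6,interpolation=cv2.INTER_CUBIC))
E
```

```text
(no output)
```

View pics/c2.png

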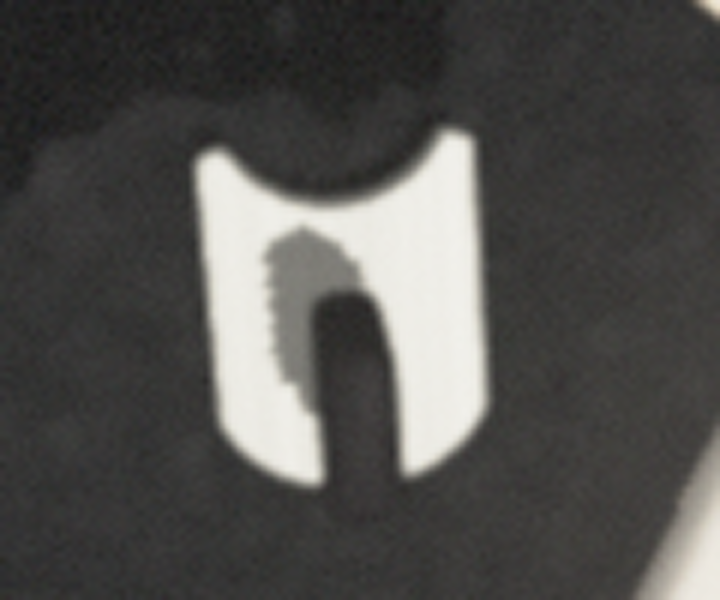

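```bash
python3 - <<'E'
from h import *
T=np.load("T1.npy")
f=lambda u,v,z=18:pix2w("wrist",(230+u/6-.4,130+v/6-.4),z,T)[:2]
hl,hr,rl,rr,d=f(197,152),f(474,132),f(220,425),f(488,405),f(330,203)
b=f(345,290); ht=f(362,515,78)
for n in 'hl hr rl rr d b ht'.split(): print(n,eval(n).round(1))
x1=hl-rl;x2=hr-rr;y=hl-hr
print(np.rad2deg([np.arctan2(*x1[::-1]),np.arctan2(*x2[::-1]),np.arctan2(-y[0],y[1])]),np.linalg.norm(y))
yaw=np.arctan2(*((x1/np.linalg.norm(x1)+x2/np.linalg.norm(x2))/2)[::-1])
u=np.array([np.cos(yaw),np.sin(yaw)])
print("yaw",yaw,"origin",(hl+hr)/2-42*u,d-30*u,ctrl.read_state()["position"])
E
```

```text
hl [502.5  29.2]
hr [525.5 -17.3]
rl [455.3   5.8]
rr [478.7 -40.9]
d [503.2   2.5]
b [489.   -6.5]
ht [464.6 -17.8]
[26.34917326 26.82197512 26.33360618] 51.81449472722354
yaw 0.464005803153812 origin [476.43132603 -12.85418575] [476.3272759  -10.92327762] [474.92888725  -1.03306967 231.2107249 ]
```

```bash
python3 -m crank '[[[-0.003,0.011,0],[0,0,-0.051]],[[-0.003,0.011,0],[0,0,-0.051]],[[-0.003,0.011,0.04],[0,0,-0.051]],[[-0.003,0.011,0.08],[0,0,-0.051]],[[-0.003,0.011,0.12],[0,0,-0.051]],[[-0.003,0.011,0.15],[0,0,-0.051]],[[-0.003,0.011,0.18],[0,0,-0.051]],[[-0.003,0.011,0.195],[0,0,-0.051]],[[-0.003,0.011,0.195],[0,0,-0.051]],[[-0.003,0.011,0.195],[0,0,-0.051]]]' 1 40
python3 -m crank '[[[0,0,0],[0,0,0]],[[0,0,0],[0,0,0]],[[0,0,0],[0,0,0]],[[0,0,0],[0,0,0]],[[0,0,0],[0,0,0]],[[0,0,0],[0,0,0]],[[0,0,0],[0,0,0]],[[0,0,0],[0,0,0]],[[0,0,0],[0,0,0]],[[0,0,0],[0,0,0]],[[0,0,0],[0,0,0]],[[0,0,0],[0,0,0]]]' 0 40
```

```text
t: 2.48
position: [476.1, -11.6, 35.9]
eef_rot: [-3.141, 0.001, 0.463]
contact_force: [0.2, 0.1, -0.1]
gripper_width: 85.3
grasp_force: 0.0
t: 3.48
position: [477.2, -11.3, 36.8]
eef_rot: [3.141, -0.001, 0.465]
contact_force: [-0.6, -0.8, 4.4]
gripper_width: 13.5
grasp_force: 44.2
```

```bash
python3 -m crank '[[[0,0,-0.03],[0,0,0]],[[0,0,-0.063],[0,0,0]],[[0.01,-0.04,-0.063],[0,0,0.03]],[[0.02,-0.08,-0.063],[0,0,0.06]],[[0.03,-0.12,-0.063],[0,0,0.09]],[[0.04,-0.16,-0.063],[0,0,0.12]],[[0.05,-0.2,-0.063],[0,0,0.15]],[[0.06,-0.24,-0.063],[0,0,0.18]],[[0.07,-0.27,-0.063],[0,0,0.21]],[[0.07,-0.278,-0.063],[0,0,0.21]],[[0.07,-0.278,-0.063],[0,0,0.21]],[[0.07,-0.278,-0.063],[0,0,0.21]],[[0.07,-0.278,-0.063],[0,0,0.21]]]'
python3 - <<'E'
from h import *
s=ctrl.read_state();print(s["position"],s["eef_rot"],s["contact_force"],s["gripper_width"]);np.save("T2.npy",wristT(s));im=vision.capture("wrist");cv2.imwrite("pics/w2.png",im)
cv2.imwrite("pics/w2b.png",cv2.resize(im,(800,600),interpolation=cv2.INTER_CUBIC))
E
```

```text
t: 4.57
position: [414.4, 267.4, 98.5]
eef_rot: [3.14, 0.002, 0.149]
contact_force: [-0.0, -0.2, -1.6]
gripper_width: 13.2
grasp_force: 43.3
[414.43600613 267.43490841  98.45707078] [3.14024038e+00 1.53199106e-03 1.49492757e-01] [-0.02896285 -0.19049964 -1.6159719 ] 13.224848845924166
```

View pics/w2b.png

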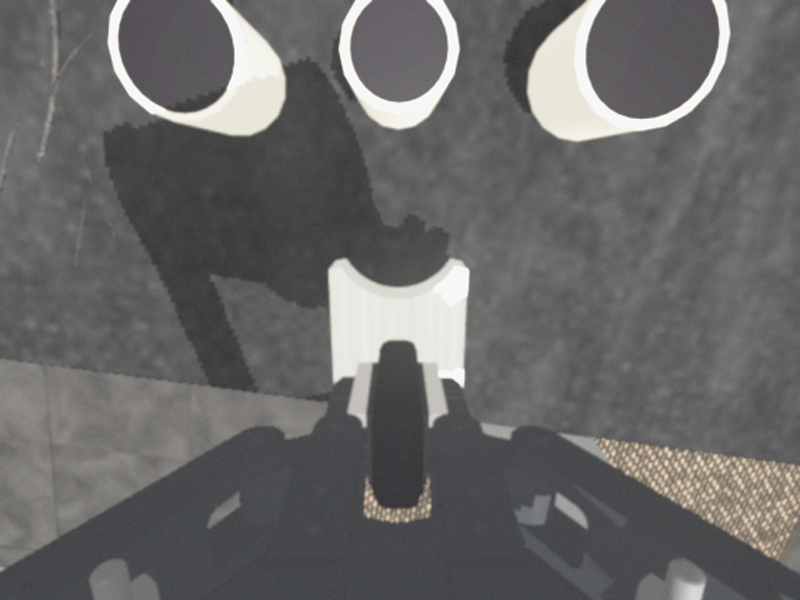

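The rims run left x 108–243 (front y≈126), middle 340–459 (front y≈113) and right 575–730 (front y≈132). The width ratio is 48:42:54, so the left pipe is the 48 mm one. The leaf's horns are near (338,262) and (460,262), and the deepest point is at (400,287).

```bash
python3 - <<'E'
from h import *
T=np.load("T2.npy"); k=560/800
f=lambda u,v,z=63:pix2w("wrist",(u*k,v*k),z,T)[:2]
s=ctrl.read_state(); p=s["position"][:2]
# fit circle to rim: project known-radius circle, match tangents (left,right extents & bottom)
from scipy.optimize import least_squares
Ti=np.linalg.inv(T);K=vision.calibration("wrist")["K"]
a=np.linspace(0,2*np.pi,361)
def ext(c,r):
    P=np.c_[c[0]+r*np.cos(a),c[1]+r*np.sin(a),0*a+63]
    q=(P@Ti[:3,:3].T+Ti[:3,3])@K.T; q=q[:,:2]/q[:,2:]/k
    return np.array([q[:,0].min(),q[:,0].max(),q[:,1].max()])
C={}
for n,r,o in(("L",24,(108,243,125)),("M",21,(340,459,114)),("R",27,(575,730,132))):
    g=least_squares(lambda c:ext(c,r)-o,p+np.array([100,0])); C[n]=g.x; print(n,g.x.round(1),g.fun.round(1))
d=C["L"]-C["R"]; print("board yaw",np.arctan2(-d[0],d[1]))
zt=s["position"][2]-36.8+18
hl,hr,dp=f(329,265,zt),f(469,265,zt),f(400,288,zt)
y=hl-hr;print("leaf yaw",np.arctan2(-y[0],y[1]),np.linalg.norm(y),s["eef_rot"][2])
A=R.from_euler('z',-s["eef_rot"][2]).as_matrix()[:2,:2]
print("tool-rel horn mid, deep",A@((hl+hr)/2-p),A@(dp-p))
E
```

```text
L [515.1 362.6] [-0.8  0.8  0.1]
M [527.9 284.2] [ 0.3 -0.3 -0. ]
R [541.2 195.3] [ 0.6 -0.6 -0.1]
board yaw 0.15474074672053523
leaf yaw 0.15048315038756988 51.20690958680393 0.14874732045593908
tool-rel horn mid, deep [40.2609027  -0.07070975] [31.59132058 -0.46305799]
```

```bash
python3 -m crank '[[[0,0,0.03],[0,0,0.0]],[[0,0,0.059],[0,0,0]],[[0.02,0,0.059],[0,0,0]],[[0.04,0,0.059],[0,0,0]],[[0.05,0,0.059],[0,0,0]],[[0.058,0,0.059],[0,0,0]],[[0.06,0,0.059],[0,0,0]],[[0.06,0,0.059],[0,0,0]],[[0.06,0,0.059],[0,0,0]],[[0.06,0,0.059],[0,0,0]]]'
python3 -m crank '[[[0.001,0,0],[0,0,0]],[[0.002,0,0],[0,0,0]],[[0.002,0,0],[0,0,0]],[[0.002,0,0],[0,0,0]],[[0.002,0,0],[0,0,0]]]'
```

```text
t: 5.45
position: [473.2, 277.6, 40.2]
eef_rot: [3.141, 0.001, 0.15]
contact_force: [0.6, -0.0, -1.8]
gripper_width: 13.3
grasp_force: 43.4
t: 5.87
position: [475.8, 278.0, 40.3]
eef_rot: [3.141, 0.0, 0.15]
contact_force: [-0.4, -0.2, -1.5]
gripper_width: 13.7
grasp_force: 43.4
```

```bash
python3 -m crank '[[[0.001,0,0],[0,0,0]],[[0.001,0,0],[0,0,0]],[[0.001,0,0],[0,0,0]],[[0.001,0,0],[0,0,0]]]'
python3 -m crank '[[[0.001,0,0],[0,0,0]],[[0.001,0,0],[0,0,0]],[[0.001,0,0],[0,0,0]],[[0.001,0,0],[0,0,0]]]'
```

```text
t: 6.2
position: [476.9, 278.2, 40.2]
eef_rot: [3.141, 0.0, 0.15]
contact_force: [-0.0, 0.4, -2.4]
gripper_width: 13.3
grasp_force: 43.4
t: 6.53
position: [477.9, 278.3, 40.3]
eef_rot: [3.141, 0.0, 0.15]
contact_force: [0.1, 0.2, -0.3]
gripper_width: 13.6
grasp_force: 43.4
```

```bash
python3 -m crank '[[[0.001,0,0],[0,0,0]],[[0.001,0,0],[0,0,0]],[[0.001,0,0],[0,0,0]],[[0.001,0,0],[0,0,0]]]'
```

```text
t: 6.87
position: [478.9, 278.5, 40.3]
eef_rot: [3.141, -0.0, 0.15]
contact_force: [0.7, -0.2, -1.5]
gripper_width: 13.6
grasp_force: 43.3
```

```bash
python3 -m crank '[[[0.001,0,0],[0,0,0]],[[0.001,0,0],[0,0,0]],[[0.001,0,0],[0,0,0]],[[0.001,0,0],[0,0,0]]]'
python3 -m crank '[[[0.001,0,0],[0,0,0]],[[0.001,0,0],[0,0,0]],[[0.001,0,0],[0,0,0]],[[0.001,0,0],[0,0,0]]]'
```

```text
t: 7.2
position: [479.6, 278.5, 40.2]
eef_rot: [3.141, 0.001, 0.15]
contact_force: [-0.7, -0.7, -0.9]
gripper_width: 13.5
grasp_force: 43.4
t: 7.53
position: [480.2, 278.6, 40.1]
eef_rot: [3.141, 0.002, 0.15]
contact_force: [-4.3, -2.2, 0.4]
gripper_width: 13.7
grasp_force: 43.6
```

```bash
python3 -m crank '[[[-0.025,0,0],[0,0,0]],[[-0.05,0,0],[0,0,0]],[[-0.05,0.03,0],[0,0,0]],[[-0.05,0.06,0],[0,0,0]],[[-0.05,0.091,0],[0,0,0]],[[-0.05,0.091,0],[0,0,0]],[[-0.03,0.091,0],[0,0,0]],[[-0.015,0.091,0],[0,0,0]],[[-0.012,0.091,0],[0,0,0]],[[-0.012,0.091,0],[0,0,0]],[[-0.012,0.091,0],[0,0,0]],[[-0.012,0.091,0],[0,0,0]]]'
python3 -m crank '[[[0.001,0,0],[0,0,0]],[[0.001,0,0],[0,0,0]],[[0.001,0,0],[0,0,0]],[[0.001,0,0],[0,0,0]]]'
```

```text
t: 8.53
position: [482.0, 187.2, 40.1]
eef_rot: [3.142, 0.0, 0.151]
contact_force: [0.2, -0.4, -2.3]
gripper_width: 13.6
grasp_force: 43.4
t: 8.87
position: [483.4, 187.2, 40.3]
eef_rot: [3.141, -0.0, 0.151]
contact_force: [0.2, 0.3, -3.0]
gripper_width: 13.4
grasp_force: 43.4
```

```bash
python3 -m crank '[[[0.001,0,0],[0,0,0]],[[0.001,0,0],[0,0,0]],[[0.001,0,0],[0,0,0]],[[0.001,0,0],[0,0,0]]]'
```

```text
t: 9.2
position: [484.6, 187.3, 40.3]
eef_rot: [3.141, -0.0, 0.15]
contact_force: [-1.6, -0.5, -2.3]
gripper_width: 13.7
grasp_force: 43.4
```

```bash
python3 -m crank '[[[0.001,0,0],[0,0,0]],[[0.001,0,0],[0,0,0]],[[0.001,0,0],[0,0,0]],[[0.001,0,0],[0,0,0]]]'
```

```text
t: 9.53
position: [485.5, 187.4, 40.2]
eef_rot: [3.141, 0.0, 0.15]
contact_force: [-0.5, 0.6, -2.0]
gripper_width: 13.6
grasp_force: 43.4
```

```bash
python3 -m crank '[[[0.001,0,0],[0,0,0]],[[0.001,0,0],[0,0,0]],[[0.001,0,0],[0,0,0]],[[0.001,0,0],[0,0,0]]]'; python3 -m crank '[[[0.001,0,0],[0,0,0]],[[0.001,0,0],[0,0,0]],[[0.001,0,0],[0,0,0]],[[0.001,0,0],[0,0,0]]]'
```

```text
t: 9.87
position: [486.2, 187.4, 40.1]
eef_rot: [3.141, 0.001, 0.15]
contact_force: [-1.3, -0.7, -1.4]
gripper_width: 13.4
grasp_force: 43.4
t: 10.2
position: [486.9, 187.6, 40.1]
eef_rot: [3.141, 0.002, 0.15]
contact_force: [-3.6, -2.1, -0.7]
gripper_width: 13.6
grasp_force: 43.6
```

```bash
python3 -m crank '[[[-0.025,0,0],[0,0,0]],[[-0.05,0,0.002],[0,0,0]],[[-0.05,-0.03,0.002],[0,0,0]],[[-0.05,-0.07,0.002],[0,0,0]],[[-0.05,-0.11,0.002],[0,0,-0.004]],[[-0.05,-0.15,0.002],[0,0,-0.004]],[[-0.05,-0.168,0.002],[0,0,-0.004]],[[-0.04,-0.168,0.002],[0,0,-0.004]],[[-0.02,-0.168,0.002],[0,0,-0.004]],[[-0.008,-0.168,0.002],[0,0,-0.004]],[[-0.004,-0.168,0.002],[0,0,-0.004]],[[-0.004,-0.168,0.002],[0,0,-0.004]],[[-0.004,-0.168,0.002],[0,0,-0.004]],[[-0.004,-0.168,0.002],[0,0,-0.004]]]'
python3 - <<'E'
from h import *
s=ctrl.read_state();np.save("T3.npy",wristT(s));im=vision.capture("wrist")
cv2.imwrite("pics/w3.png",cv2.resize(im[:300],None,fx=1.42,fy=1.42,interpolation=cv2.INTER_CUBIC))
E
```

```text
t: 11.37
position: [458.1, 352.8, 38.1]
eef_rot: [3.142, 0.001, 0.156]
contact_force: [0.1, -0.5, -1.5]
gripper_width: 13.7
grasp_force: 43.4
```

View pics/w3.png

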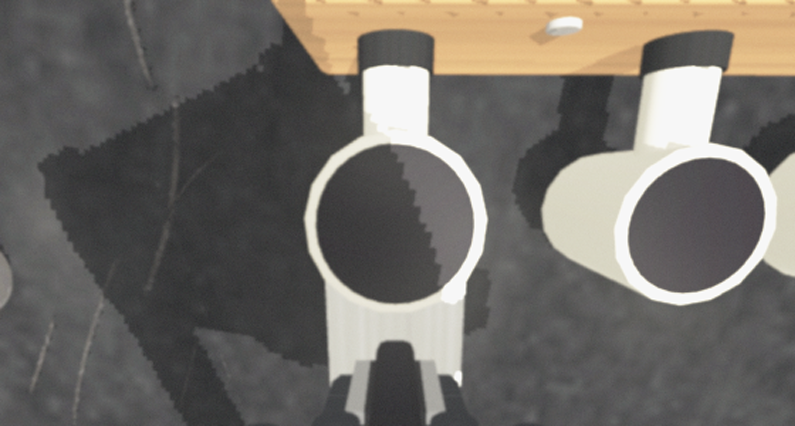

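The 48 mm pipe's rim (305–486, centre 395) lines up with the leaf (328–463, centre 395). The board's front edge is level at y≈73, so the tool is square to the board.

```bash
python3 -m crank '[[[0.002,0,0],[0,0,0]],[[0.004,0,0],[0,0,0]],[[0.006,0,0],[0,0,0]],[[0.006,0,0],[0,0,0]],[[0.006,0,0],[0,0,0]],[[0.006,0,0],[0,0,0]]]'; python3 -m crank '[[[0.001,0,0],[0,0,0]],[[0.001,0,0],[0,0,0]],[[0.001,0,0],[0,0,0]],[[0.001,0,0],[0,0,0]]]'
```

```text
t: 11.92
position: [464.4, 354.2, 38.2]
eef_rot: [3.141, -0.0, 0.156]
contact_force: [-1.0, 0.6, -1.8]
gripper_width: 13.1
grasp_force: 43.3
t: 12.25
position: [465.0, 354.2, 38.1]
eef_rot: [3.141, 0.001, 0.156]
contact_force: [-1.7, -0.9, -1.6]
gripper_width: 13.2
grasp_force: 43.4
```

```bash
python3 -m crank '[[[0.001,0,0],[0,0,0]],[[0.001,0,0],[0,0,0]],[[0.001,0,0],[0,0,0]],[[0.001,0,0],[0,0,0]],[[0.001,0,0],[0,0,0]],[[0.001,0,0],[0,0,0]]]'; python3 -c "
from station import ctrl
s=ctrl.read_state();print(s['contact_force'],s['torque'])"
```

```text
t: 12.75
position: [465.8, 354.3, 38.1]
eef_rot: [3.141, 0.001, 0.156]
contact_force: [-3.5, -0.1, -0.8]
gripper_width: 13.6
grasp_force: 43.6
[-3.50835811 -0.14855214 -0.76475137] [-0.32637546  0.81005333 -0.07814911]
```

```bash
python3 -m crank '[[[0.001,0,0],[0,0,0]],[[0.001,0,0],[0,0,0]],[[0.001,0,0],[0,0,0]],[[0.001,0,0],[0,0,0]],[[0.001,0,0],[0,0,0]],[[0.001,0,0],[0,0,0]]]' - 60; python3 -m crank '[[[0,-0.0013,0],[0,0,0.017]],[[0.0001,-0.0027,0],[0,0,0.035]],[[0.0002,-0.004,0],[0,0,0.052]],[[0.0003,-0.0053,0],[0,0,0.07]],[[0.0003,-0.0053,0],[0,0,0.07]],[[0.0003,-0.0053,0],[0,0,0.07]]]'
```

```text
t: 13.25
position: [466.3, 354.4, 38.1]
eef_rot: [3.141, 0.003, 0.156]
contact_force: [-6.1, -2.0, 0.8]
gripper_width: 13.6
grasp_force: 60.2
t: 13.75
position: [465.6, 359.6, 37.5]
eef_rot: [3.14, 0.003, 0.051]
contact_force: [-5.1, -1.3, -1.5]
gripper_width: 13.5
grasp_force: 60.0
```

```bash
python3 -m crank '[[[0,-0.0013,0],[0,0,0.017]],[[0.0001,-0.0027,0],[0,0,0.035]],[[0.0002,-0.004,0],[0,0,0.052]],[[0.0003,-0.0053,0],[0,0,0.07]],[[0.0003,-0.0053,0],[0,0,0.07]],[[0.0003,-0.0053,0],[0,0,0.07]]]'; python3 -m crank '[[[0,-0.0013,0],[0,0,0.017]],[[0.0001,-0.0027,0],[0,0,0.035]],[[0.0002,-0.004,0],[0,0,0.052]],[[0.0003,-0.0053,0],[0,0,0.07]],[[0.0003,-0.0053,0],[0,0,0.07]],[[0.0003,-0.0053,0],[0,0,0.07]]]'
```

```text
t: 14.25
position: [465.6, 364.9, 37.3]
eef_rot: [3.14, 0.003, -0.054]
contact_force: [-5.4, -2.4, -1.7]
gripper_width: 13.6
grasp_force: 59.9
t: 14.75
position: [466.2, 370.3, 37.2]
eef_rot: [3.14, 0.003, -0.158]
contact_force: [-6.3, -1.2, -1.3]
gripper_width: 13.2
grasp_force: 59.9
```

```bash
python3 -m crank '[[[0,0,0],[0,0,0]],[[0,0.0013,0],[0,0,-0.017]],[[0.0001,0.0027,0],[0,0,-0.035]],[[0.0002,0.004,0],[0,0,-0.052]],[[0.0003,0.0053,0],[0,0,-0.07]],[[0.0005,0.0067,0],[0,0,-0.087]],[[0.0006,0.008,0],[0,0,-0.105]],[[0.0006,0.008,0],[0,0,-0.105]]]'; python3 -m crank '[[[0,0.0013,0],[0,0,-0.017]],[[0.0001,0.0027,0],[0,0,-0.035]],[[0.0002,0.004,0],[0,0,-0.052]],[[0.0003,0.0053,0],[0,0,-0.07]],[[0.0005,0.0067,0],[0,0,-0.087]],[[0.0006,0.008,0],[0,0,-0.105]],[[0.0006,0.008,0],[0,0,-0.105]],[[0.0006,0.008,0],[0,0,-0.105]],[[0.0006,0.008,0],[0,0,-0.105]],[[0.0006,0.008,0],[0,0,-0.105]]]'
```

```text
t: 15.42
position: [465.5, 362.2, 37.3]
eef_rot: [3.141, 0.003, -0.0]
contact_force: [-5.5, -1.0, -2.1]
gripper_width: 13.5
grasp_force: 59.9
t: 16.25
position: [466.1, 354.2, 37.4]
eef_rot: [3.141, 0.003, 0.157]
contact_force: [-6.2, -1.7, -2.1]
gripper_width: 13.9
grasp_force: 59.9
```

```bash
python3 -m crank '[[[-0.001,0,0],[0,0,0]],[[-0.0015,0,0.0005],[0,0,0]],[[-0.0015,0,0.001],[0,0,0]],[[-0.0015,0,0.001],[0,0,0]],[[-0.0015,0,0.001],[0,0,0]],[[-0.0015,0,0.001],[0,0,0]]]'
```

```text
t: 16.75
position: [465.8, 354.3, 37.3]
eef_rot: [3.141, 0.0, 0.156]
contact_force: [-4.1, -1.2, -2.0]
gripper_width: 13.5
grasp_force: 60.0
```

```bash
python3 -m crank '[[[-0.0005,0,0.0005],[0,0,0]],[[-0.001,0,0.001],[0,0,0]],[[-0.001,0,0.001],[0,0,0]],[[-0.001,0,0.001],[0,0,0]],[[-0.001,0,0.001],[0,0,0]]]'
```

```text
t: 17.17
position: [465.4, 354.3, 36.7]
eef_rot: [-3.141, -0.001, 0.156]
contact_force: [-2.6, -1.0, 0.3]
gripper_width: 13.2
grasp_force: 60.2
```

```bash
python3 -m crank '[[[-0.0005,0,0.0005],[0,0,0]],[[-0.0005,0,0.001],[0,0,0]],[[-0.0005,0,0.001],[0,0,0]],[[-0.0005,0,0.001],[0,0,0]],[[-0.0005,0,0.001],[0,0,0]]]'
```

```text
t: 17.58
position: [464.8, 354.2, 35.3]
eef_rot: [-3.142, -0.001, 0.156]
contact_force: [-0.1, -1.3, -2.3]
gripper_width: 13.2
grasp_force: 60.2
```

```bash
python3 -m crank '[[[0.0005,0,0],[0,0,0]],[[0.0005,0,0],[0,0,0]],[[0.0005,0,0.0],[0,0,0]]]'; python3 -m crank '[[[0,0,0.0005],[0,0,0]],[[0,0,0.001],[0,0,0]],[[0,0,0.001],[0,0,0]],[[0,0,0.001],[0,0,0]]]'
```

```text
t: 17.83
position: [464.9, 354.2, 35.3]
eef_rot: [3.142, -0.0, 0.156]
contact_force: [-0.4, -0.6, -2.0]
gripper_width: 13.3
grasp_force: 60.1
t: 18.17
position: [465.0, 354.2, 34.3]
eef_rot: [-3.142, -0.0, 0.156]
contact_force: [-0.6, -0.3, -0.5]
gripper_width: 13.3
grasp_force: 60.2
```

```bash
python3 -m crank '[[[0.0003,0,0.0005],[0,0,0]],[[0.0005,0,0.001],[0,0,0]],[[0.0005,0,0.001],[0,0,0]],[[0.0005,0,0.001],[0,0,0]]]'
```

```text
t: 18.5
position: [465.2, 354.3, 34.2]
eef_rot: [-3.142, 0.0, 0.156]
contact_force: [-2.6, -2.8, 5.3]
gripper_width: 13.3
grasp_force: 61.0
```

```bash
python3 -m crank '[[[0,0,0],[0,0,0]],[[0,0,0],[0,0,0]],[[0,0,0],[0,0,0]],[[0,0,0],[0,0,0]],[[0,0,0],[0,0,0]],[[0,0,0],[0,0,0]]]' 0.5 && python3 -m crank '[[[0,0,-0.01],[0,0,0]],[[0,0,-0.03],[0,0,0]],[[0,0,-0.06],[0,0,0]],[[0,0,-0.1],[0,0,0]],[[0,0,-0.1],[0,0,0]],[[0,0,-0.1],[0,0,0]]]' 
python3 - <<'E'
from h import *
s=ctrl.read_state();np.save("T4.npy",wristT(s));im=vision.capture("wrist")
cv2.imwrite("pics/w4.png",cv2.resize(im,(800,600),interpolation=cv2.INTER_CUBIC))
E
```

```text
t: 19.0
position: [465.5, 354.3, 33.2]
eef_rot: [-3.142, -0.0, 0.156]
contact_force: [-0.2, 0.6, 0.2]
gripper_width: 42.6
grasp_force: 0.0
t: 19.5
position: [467.5, 355.6, 138.3]
eef_rot: [-3.138, -0.009, 0.156]
contact_force: [-0.4, 0.0, -0.7]
gripper_width: 42.4
grasp_force: 0.0
```

View pics/w4.png

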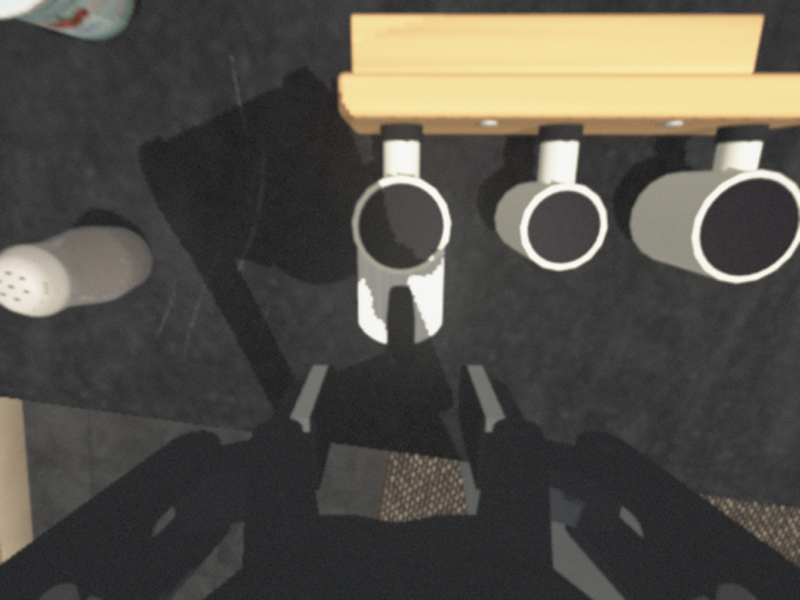

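The leaf stands square, with vertical edges at x = 357 and 443, centred on the left pipe (352–452). The gripper is clear, so I'm handing in.

```bash
python3 -c "
from station import ctrl
print(ctrl.close_job())"
```

```text
the job is handed in; nothing more can be done
None
```

I touched the leaf to all three pipes and picked the left (+y) one as the 48 mm fit, pressed it home there at about 6 N, swivelled it 18° and back, and left it standing square against that pipe; the job is handed in at about 20 s, no verdict was returned, and I judged the final fit from force readings and the last picture.

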